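Set a spring-loaded bleed valve two turns open and hold it

TASK

On the lab bench, first slide the line selector's black grip fully home against its raised steel stop bracket and leave it there. Then turn the bleed valve's handwheel clockwise until it is closed against its stop, back it off exactly two full turns from the stop, and keep hold of the wheel's upright handle there, motionless, because the valve springs back when let go: finish while holding it. Leave everything else on the bench where it stands.

Things in the scene. Friction and masses are not known exactly. Their poses are not given: they have to be found in the camera images.
- selector (a joint): travel in m of the selector's black grip along its track; 0 = far end from the stop bracket, 0.060 = fully home against the bracket. It starts between 0 and 0.025, stays where it is left and needs about 3 N to slide; its path is the +y axis of selector_base
- selector_top (a point): centre of the top face of the selector grip: an upright black block, 26 mm across the track (x of selector_base), 22 mm along it (y), standing 44 mm above the track. Its top is 102 mm above the bench
- selector_base: the line selector, fixed to the bench: a grey housing 70 x 150 mm, 45 mm tall, with an aluminium track lengthwise on top (track surface 57 mm above the bench). Origin at the centre of its underside, z up, y lengthwise. At the +y end of the track stands the dark steel stop bracket, 46 mm across, 14 mm along, its top 75 mm above the bench (18 mm above the track); the other end is flat. Any heading, left or right of the valve
- valve (a joint): turn of the valve's handwheel in rad, counted over several turns; 0 = fully closed, at its stop; grows as the valve opens, anticlockwise seen from above (closing is clockwise). Starts between 1.5 and 5.5, opens at most to 20. A spring pulls it towards closed: the wheel stays where it is below about 6 rad, but turns back by itself when let go further open. Turning takes up to 0.45 N m, 8 N at the handle
- wheel_hub (a point): centre of the handwheel's hub top, on the vertical turning axis, 78 mm above the bench. The wheel is aluminium with three spokes, 122 mm outer diameter; rim top 76 mm above the bench
- handle_top (a point): centre of the top end of the handwheel's upright black handle, 129 mm above the bench, 55 mm from the turning axis
- handle: the handle: an upright round black grip, 20 mm diameter, 50 mm tall, standing on the rim, 55 mm from the turning axis; it revolves freely on its own pin, so a hand can hold it at a constant heading while cranking the wheel round. Origin at the centre of its lower end, 79 mm above the bench
- valve_base: the spring-loaded bleed valve, fixed to the bench: a grey base 110 x 90 mm with a capped port on either side (164 mm over the caps, along its y), below the handwheel. Origin at the centre of its underside, z up, on the turning axis. With the valve closed the handle stands on its +x side
- tip_box: bystander: orange pipette tip box with a white lid, 85 x 125 x 57 mm, origin at the centre of its underside
- jar: bystander: small jar with a white cap, 42 mm diameter, 52 mm tall, between valve and selector, origin at the centre of its underside
- cool_block: bystander: aluminium cooling block, 55 x 50 x 30 mm, origin at the centre of its underside
- beaker: bystander: glass beaker, 68 mm diameter, 85 mm tall, origin at the centre of its underside
- wash_bottle: bystander: white bottle, 68 mm diameter, 125 mm tall, origin at the centre of its underside
- tube_rack: bystander: blue rack with capped tubes, 75 x 130 mm, 102 mm tall, origin at the centre of its underside
- dish: bystander: clear flat closed dish, 90 mm diameter, 16 mm tall, origin at the centre of its underside

How it is judged:
On the way, in this order (a step that is already met when the one before it is completed fails the run):
1. the selector grip is fully home against its stop bracket (value of joint selector above 0.056 m), for 0.2 s.
2. with the selector still home, the valve is closed to its stop (value of joint selector above 0.056 m and value of joint valve below 0.08 rad), for 0.1 s.
At the end, for the whole second after the job is handed in: The selector grip is within 4 mm of its end stop; the handwheel stands two turns (12.57 rad) from its closed stop, within 0.26 rad (15 degrees) and at rest (under 0.15 rad/s); the fingers hold the handle (contact force above 1.5 N) (value of joint selector above 0.056 m and value of joint valve between 12.306 and 12.826 rad and velocity of joint valve between -0.15 and 0.15 rad/s and contact force between the fingers and handle above 1.5 N); the arm keeps its last pose, push and grip.
It fails at once if a bystander is pushed more than 25 mm from where it stood (distance of any of tip_box, jar, cool_block, beaker, wash_bottle, tube_rack, dish from where it was at the start of the episode above 0.025 m).
It also fails if it takes over 72 s, if anything falls off the work surface, if the arm or the gripper's body presses on something with over 40 N, if the wrist force passes 120 N, or if a joint passes its speed limit or range.

ROBOT

A 7-joint arm with a two-finger parallel gripper is mounted at the origin on the work surface. World frame = base frame: x ahead of the robot, y to its left, z up, the work surface at z = 0. Lengths are in m, angles in rad, forces in N, time in s.
With the tool pointing down it reaches from about 0.4 to 0.875 m from the base axis. Payload 6.5 kg.
Tool frame: the origin (TCP) lies midway between the tips of the shut fingers; the grasp point (between the pads) lies 19 mm behind it (r.grip_point_offset is the distance from the TCP to the grasp point, in m); z points along the fingers, y is the direction in which the jaws open and shut (so a half turn about z gives the same grasp; the last joint's range is limited). The gripper opens to 88 mm and grips with 3 to 60 N. Pads are 18 mm wide; open, the fingers measure 123 mm over their backs; the gripper's body (75 mm by 187 mm) begins 45 mm behind the grasp point.
Start: joints at [-1.259, 0.536, -0.004, 1.538, 0.003, 1.067, -0.071], TCP at [0.24, 0.604, 0.239] pointing down, gripper open.
Joint ranges: [-2.7, 2.7], [-0.37, 2.16], [-1.27, 1.26], [0.24, 2.4], [-1.31, 4.45], [0.19, 1.91], [-2.76, 2.76]. Speed limits (rad/s): [2.39, 2.39, 3.14, 3.14, 3.14, 3.14, 3.14].

INTERFACE

Orientations are given as a unit quaternion [x, y, z, w].
In Python, from rig import r gives the robot as it stands. The module is installed in compiled form; this text tells all that it offers.
- The arm moves only by the tool step_arm, never from a script. Its argument "rows" is a list of rows, each an object of numbers: "tx", "ty", "tz": the shift along the tool's x, y, z in m; "rx", "ry", "rz": the turn, a rotation vector about the tool's x, y, z in degrees; "gripper": the finger opening in m, from 0 to 0.0881. In form: [{"tx": .., "ty": .., "tz": .., "rx": .., "ry": .., "rz": .., "gripper": ..}, ...]. A call has 1 to 20 rows; each row shifts and turns the pose as measured when the row begins, along the tool's axes as they then stand; what a row does not reach is not made up. A row lasts 1/8 s, in which the tool goes at most 62.5 mm and 10.7 degrees, less where a joint would pass 70% of its speed; a pose out of reach is approached as far as the arm can. A call with a gripper value outside its range is refused whole. The fingers move at their own pace and stop on an object; "grip_force" is the grip in N (left out, the last holds). Time passes only in rows, so rows that do not move let the fingers close. It gives the time, the measured TCP pose, the force and the opening at its end, in the units of the state.
- r.get_state(): the state, without advancing time (a new reading comes with each control period).
- r.read_camera(name): name is "scene" or "top" or "wrist"; returns a dict with "image" (400x640x3 uint8, blue, green, red), "intrinsics" (3x3 intrinsics, pixels), "dist_coeffs" ([k1, k2, p1, p2, k3] as OpenCV has them; the pictures are not rectified), "R" (3x3) and "t" (3): a world point X has camera coordinates R X + t. Camera axes: x right, y down, z forward; pixel columns grow to the right and rows downward; lengths in m; the calibration is good to about 2 mm. A picture is of the moment at which its call begins. There is no depth.
- r.job_done(): hands the job in, once; it reports no verdict.
The state is a dict: "time_s": time; "joints": joint angles; "dq": joint speeds; "effort": joint torques, N m; "tool_pos": TCP position; "eef_rot": TCP orientation; "ft_force": force on the tool from outside, world axes, zero at the start; "wrist_torque": the same for the moment, N m; "grip_width": finger opening in m.
Only numpy, scipy, OpenCV 4.12 (cv2) and the standard library are available. Lean on these libraries where they do the work, as an engineer would, in place of code of your own. Each camera call takes 0.05 s, during which the arm holds its last target. There are 200 camera calls.

## Working session

There is one attempt and no reset: what is moved stays moved. The work goes in short steps, Python scripts to look and compute and a tool call to move; the robot and the scene stay as the last step left them, time stands still between calls to the robot, and variables do not carry over. Pictures are saved under pics/ and viewed, about 8 in all and at most 12, crops included, and the job is handed in when it is done.

Besides the shell and the picture viewer there is one more tool, called after ">>>" by a JSON object that holds its "fn" and its "kwargs", one argument or row to a line. step_arm: Moves the arm, as the interface text tells. Its arguments: {"type":"object","properties":{"rows":{"type":"array"},"grip_force":{"type":"number"}},"required":["rows"]}

```bash
mkdir -p pics; cat > h.py <<'E'
import numpy as np, cv2
from rig import r
from scipy.spatial.transform import Rotation as Ro
def shot(n,f=None):
    c=r.read_camera(n)
    if f: cv2.imwrite('pics/'+f,c['image'])
    return c
def ray(c,uv,z):
    p=cv2.undistortPoints(np.array([[uv]],float),np.array(c['intrinsics']),np.array(c['dist_coeffs']))[0,0]
    R=np.array(c['R']);t=np.array(c['t']).ravel()
    o=-R.T@t; d=R.T@np.array([p[0],p[1],1]); return o+d*(z-o[2])/d[2]
def proj(c,X):
    return cv2.projectPoints(np.array(X,float).reshape(-1,1,3),cv2.Rodrigues(np.array(c['R']))[0],np.array(c['t'],float),np.array(c['intrinsics']),np.array(c['dist_coeffs']))[0].reshape(-1,2)
def st():
    s=r.get_state(); print(round(s['time_s'],2),np.round(s['tool_pos'],4),np.round(s['eef_rot'],3),'F',np.round(s['ft_force'],1),'w',round(s['grip_width'],4),'q',np.round(s['joints'],2)); return s
E
python3 - <<'E'
from h import *
import pickle
d={}
for n in('top','scene'):
    d[n]=shot(n,n+'0.png'); print(n,-np.array(d[n]['R']).T@np.array(d[n]['t']).ravel())
pickle.dump(d,open('c0.pkl','wb')); s=st()
print(np.round(Ro.from_quat(s['eef_rot']).as_matrix(),2),r.grip_point_offset)
E
```

```text
top [0.48700625 0.01234196 1.19657109]
scene [1.34159848 0.44246624 0.68121899]
0.1 [0.2395 0.6037 0.2379] [ 0.188  0.982 -0.001 -0.   ] F [-1.4 -0.3 -0.1] w 0.0881 q [-1.26  0.54 -0.    1.54  0.    1.07 -0.07]
[[-0.93  0.37 -0.  ]
 [ 0.37  0.93 -0.  ]
 [-0.   -0.   -1.  ]] 0.0187
```

View pics/top0.png

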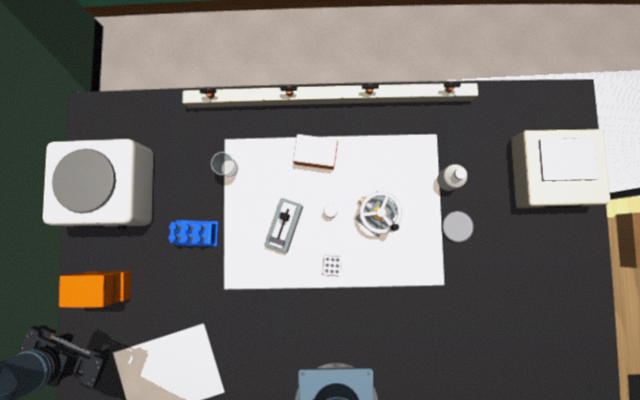

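View pics/scene0.png

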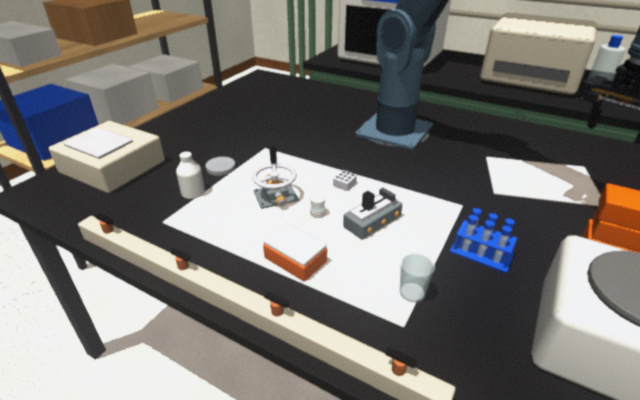

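The top view shows the selector at about (284,225), the valve at (380,213) with its handle at (395,227), and the jar at (330,212). I'll zoom in to see which end the bracket is on.

```bash
python3 - <<'E'
from h import *
import pickle
d=pickle.load(open('c0.pkl','rb'))
a=cv2.resize(d['top']['image'][185:265,255:415],None,fx=5,fy=5,interpolation=cv2.INTER_CUBIC)
b=cv2.resize(d['scene']['image'][140:240,240:420],None,fx=4.4,fy=4.4,interpolation=cv2.INTER_CUBIC)
cv2.imwrite('pics/t1.png',a); cv2.imwrite('pics/s1.png',b[:,:800])
E
```

```text
(no output)
```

View pics/t1.png

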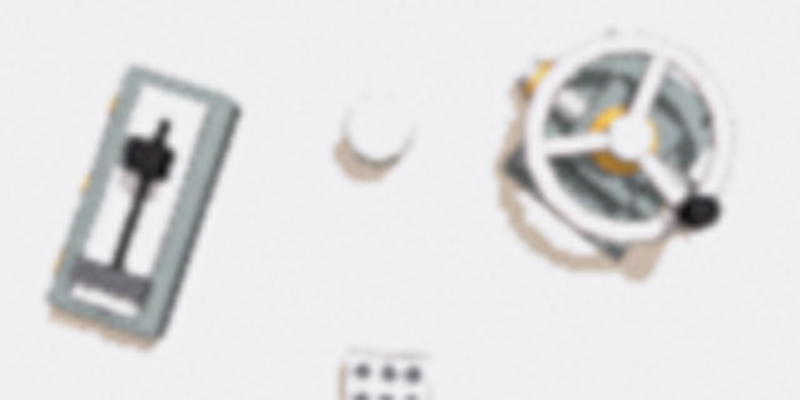

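View pics/s1.png

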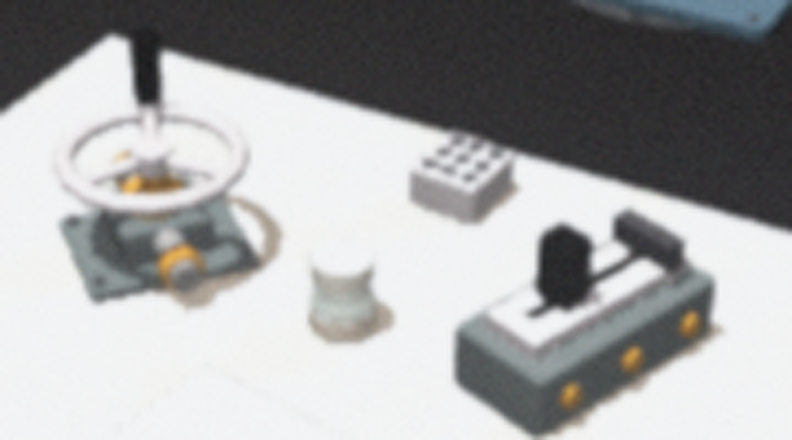

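```bash
python3 - <<'E'
from h import *
import pickle
d=pickle.load(open('c0.pkl','rb'));t=d['top'];s=d['scene']
T=lambda u,v,z:ray(t,(255+u/5-.4,185+v/5-.4),z)
S=lambda u,v,z:ray(s,(240+u/4.4-.4,140+v/4.4-.4),z)
P={}
for n,u,v,z in[('bracket',112,285,.075),('grip',150,158,.102),('hub',632,137,.078),('handle',699,211,.129),('jar',380,127,.052),('cool',385,388,.03),
 ('c1',131,66,.045),('c2',240,105,.045),('c3',50,300,.045),('c4',160,342,.045)]:
    P[n]=T(u,v,z); print('T',n,np.round(P[n],4))
for n,u,v,z in[('bracket',650,230,.075),('grip',566,235,.102),('hub',152,157,.078),('handle',146,36,.129)]:
    print('S',n,np.round(S(u,v,z),4))
h=P['handle']-P['hub'];print('r',np.hypot(*h[:2]),'ang',np.degrees(np.arctan2(h[1],h[0])))
g=P['bracket']-P['grip'];print('trk',np.hypot(*g[:2]),np.degrees(np.arctan2(g[1],g[0])), 'housing', np.degrees(np.arctan2(*(P['c3']-P['c1'])[1::-1])))
E
```

```text
T bracket [0.483  0.1582 0.075 ]
T grip [0.5533 0.1327 0.102 ]
T hub [ 0.5608 -0.1394  0.078 ]
T handle [ 0.5165 -0.1673  0.129 ]
T jar [0.5715 0.0036 0.052 ]
T cool [0.4195 0.004  0.03  ]
T c1 [0.6113 0.1497 0.045 ]
T c2 [0.5868 0.0856 0.045 ]
T c3 [0.4749 0.1986 0.045 ]
T c4 [0.4493 0.1344 0.045 ]
S bracket [0.4881 0.163  0.075 ]
S grip [0.5536 0.137  0.102 ]
S hub [ 0.5695 -0.1302  0.078 ]
S handle [ 0.5198 -0.1652  0.129 ]
r 0.05231507501491575 ang -147.7658285825981
trk 0.07471541000220451 160.06503767795758 housing 160.2811557006173
```

The bracket is at the robot end of the selector and the track's +y heading is about 160°. Tool x already lies at about 158°. I'll move above the grip.

>>> {"fn": "step_arm", "kwargs": {
  "rows": [
    {"tz":-0.03},
    {"tx":-0.047,"ty":-0.032},
    {"tx":-0.047,"ty":-0.032},
    {"tx":-0.047,"ty":-0.032},
    {"tx":-0.047,"ty":-0.032},
    {"tx":-0.047,"ty":-0.032},
    {"tx":-0.047,"ty":-0.032},
    {"tx":-0.047,"ty":-0.032},
    {"tx":-0.047,"ty":-0.032},
    {"tx":-0.047,"ty":-0.032},
    {"tx":-0.03,"ty":-0.02},
    {}
  ],
  "grip_force": 30
}}

```text
$.rows[0]: bad value
```

```bash
cat > d.py <<'E'
from h import *
import sys
def delta(p,hd):
    s=st(); R=Ro.from_quat(s['eef_rot']).as_matrix()
    T=np.column_stack([[np.cos(hd),np.sin(hd),0],[np.sin(hd),-np.cos(hd),0],[0,0,-1]])
    print('shift',np.round(R.T@(np.array(p)-s['tool_pos']),4),'turn',np.round(Ro.from_matrix(R.T@T).as_rotvec(degrees=True),2))
if __name__=='__main__': a=[float(x) for x in sys.argv[1:]]; delta(a[:3],np.radians(a[3]))
E
python3 d.py 0.5535 0.134 0.16 160
```

```text
0.1 [0.2395 0.6037 0.2379] [ 0.188  0.982 -0.001 -0.   ] F [-1.4 -0.3 -0.1] w 0.0881 q [-1.26  0.54 -0.    1.54  0.    1.07 -0.07]
shift [-0.465  -0.3207  0.0785] turn [-0.09  0.   -1.64]
```

>>> {"fn": "step_arm", "kwargs": {
  "rows": [
    {"tx":0,"ty":0,"tz":-0.03,"rx":0,"ry":0,"rz":0,"gripper":0.088},
    {"tx":-0.047,"ty":-0.032,"tz":0,"rx":0,"ry":0,"rz":0,"gripper":0.088},
    {"tx":-0.047,"ty":-0.032,"tz":0,"rx":0,"ry":0,"rz":0,"gripper":0.088},
    {"tx":-0.047,"ty":-0.032,"tz":0,"rx":0,"ry":0,"rz":0,"gripper":0.088},
    {"tx":-0.047,"ty":-0.032,"tz":0,"rx":0,"ry":0,"rz":0,"gripper":0.088},
    {"tx":-0.047,"ty":-0.032,"tz":0,"rx":0,"ry":0,"rz":0,"gripper":0.088},
    {"tx":-0.047,"ty":-0.032,"tz":0,"rx":0,"ry":0,"rz":0,"gripper":0.088},
    {"tx":-0.047,"ty":-0.032,"tz":0,"rx":0,"ry":0,"rz":0,"gripper":0.088},
    {"tx":-0.047,"ty":-0.032,"tz":0,"rx":0,"ry":0,"rz":0,"gripper":0.088},
    {"tx":-0.047,"ty":-0.032,"tz":0,"rx":0,"ry":0,"rz":0,"gripper":0.088},
    {"tx":0,"ty":0,"tz":0,"rx":0,"ry":0,"rz":0,"gripper":0.088}
  ],
  "grip_force": 30
}}

```text
time_s: 1.48
tool_pos: [0.5335, 0.1653, 0.2656]
eef_rot: [0.187, 0.982, -0.003, -0.001]
ft_force: [0.1, 0.5, -0.4]
grip_width: 0.0879
```

```bash
python3 d.py 0.5535 0.134 0.16 160
```

```text
1.48 [0.5335 0.1653 0.2656] [ 0.187  0.982 -0.003 -0.001] F [ 0.1  0.5 -0.4] w 0.0879 q [-0.53  0.36  0.18  1.76 -0.07  1.04  0.87]
shift [-0.0302 -0.0211  0.1057] turn [-0.42 -0.08 -1.53]
```

>>> {"fn": "step_arm", "kwargs": {
  "rows": [
    {"tx":-0.03,"ty":-0.021,"tz":0.035,"rx":-0.4,"ry":0,"rz":-1.5,"gripper":0.07},
    {"tx":0,"ty":0,"tz":0.035,"rx":0,"ry":0,"rz":0,"gripper":0.07},
    {"tx":0,"ty":0,"tz":0.03,"rx":0,"ry":0,"rz":0,"gripper":0.07},
    {"tx":0,"ty":0,"tz":0,"rx":0,"ry":0,"rz":0,"gripper":0.07}
  ]
}}

```text
time_s: 1.98
tool_pos: [0.5529, 0.1368, 0.1628]
eef_rot: [0.172, 0.985, 0.001, -0.001]
ft_force: [0.4, -0.1, 0.6]
grip_width: 0.0702
```

```bash
python3 d.py 0.5535 0.134 0.083 160; python3 - <<'E'
from h import *
c=shot('wrist','w1.png')
s=r.get_state();R=Ro.from_quat(s['eef_rot']).as_matrix()
for z in(.102,.075): print(z,proj(c,s['tool_pos']*[1,1,0]+[0,0,z]))
E
```

```text
1.98 [0.5529 0.1368 0.1628] [ 0.172  0.985  0.001 -0.001] F [ 0.4 -0.1  0.6] w 0.0702 q [-0.44  0.5   0.16  1.83 -0.11  0.83  1.  ]
shift [-0.0018 -0.0026  0.0797] turn [ 0.08 -0.18  0.14]
0.102 [[323.08430093 215.25086759]]
0.075 [[322.95258288 202.98367743]]
```

View pics/w1.png

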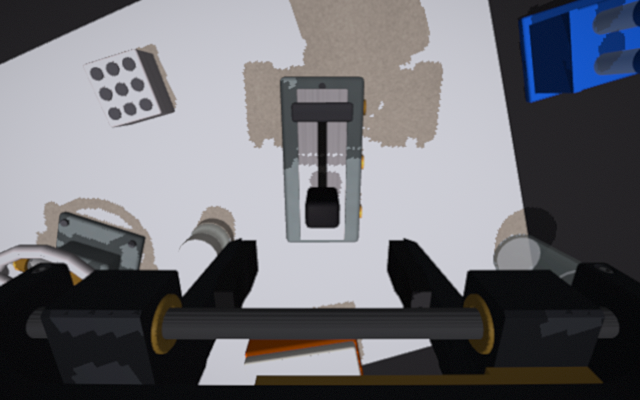

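The wrist view shows the grip's top face at about (322,214), against a projection of (323,215), and the track is parallel to the tool's x. I'll descend, grasp and slide.

>>> {"fn": "step_arm", "kwargs": {
  "rows": [
    {"tx":0,"ty":0,"tz":0.04,"rx":0,"ry":0,"rz":0,"gripper":0.07},
    {"tx":0,"ty":0,"tz":0.03,"rx":0,"ry":0,"rz":0,"gripper":0.07},
    {"tx":0,"ty":0,"tz":0.01,"rx":0,"ry":0,"rz":0,"gripper":0.07},
    {"tx":0,"ty":0,"tz":0,"rx":0,"ry":0,"rz":0,"gripper":0.02},
    {"tx":0,"ty":0,"tz":0,"rx":0,"ry":0,"rz":0,"gripper":0.02},
    {"tx":0,"ty":0,"tz":0,"rx":0,"ry":0,"rz":0,"gripper":0.02},
    {"tx":0,"ty":0,"tz":0,"rx":0,"ry":0,"rz":0,"gripper":0.02}
  ]
}}

```text
time_s: 2.9
tool_pos: [0.5586, 0.1387, 0.0916]
eef_rot: [0.171, 0.985, 0.003, 0.005]
ft_force: [-5.5, -14.6, 1.3]
grip_width: 0.0321
```

```bash
python3 d.py 0.5 0.152 0.083 160
```

```text
2.9 [0.5586 0.1387 0.0916] [0.171 0.985 0.003 0.005] F [ -5.5 -14.6   1.3] w 0.0321 q [-0.43  0.61  0.14  1.86 -0.13  0.68  1.02]
shift [ 0.0597 -0.0073  0.0081] turn [0.45 0.45 0.25]
```

>>> {"fn": "step_arm", "kwargs": {
  "rows": [
    {"tx":0,"ty":-0.003,"tz":0.006,"rx":0,"ry":0,"rz":0,"gripper":0.045},
    {"tx":0,"ty":-0.002,"tz":0.004,"rx":0,"ry":0,"rz":0,"gripper":0.045},
    {"tx":0,"ty":0,"tz":0,"rx":0,"ry":0,"rz":0,"gripper":0.015},
    {"tx":0,"ty":0,"tz":0,"rx":0,"ry":0,"rz":0,"gripper":0.015},
    {"tx":0,"ty":0,"tz":0,"rx":0,"ry":0,"rz":0,"gripper":0.015}
  ]
}}

```text
time_s: 3.52
tool_pos: [0.5581, 0.1349, 0.0823]
eef_rot: [0.171, 0.985, 0.004, 0.006]
ft_force: [0.7, 0.7, -0.8]
grip_width: 0.0256
```

```bash
python3 d.py 0.5 0.152 0.083 160
```

```text
3.52 [0.5581 0.1349 0.0823] [0.171 0.985 0.004 0.006] F [ 0.7  0.7 -0.8] w 0.0256 q [-0.42  0.62  0.14  1.86 -0.14  0.65  1.03]
shift [ 0.0604 -0.0035 -0.0014] turn [0.6  0.57 0.28]
```

Gripped, at 25.6 mm. Now the slide along +x of the tool.

>>> {"fn": "step_arm", "kwargs": {
  "rows": [
    {"tx":0.01,"ty":0,"tz":0,"rx":0,"ry":0,"rz":0,"gripper":0.015},
    {"tx":0.01,"ty":0,"tz":0,"rx":0,"ry":0,"rz":0,"gripper":0.015},
    {"tx":0.01,"ty":0,"tz":0,"rx":0,"ry":0,"rz":0,"gripper":0.015},
    {"tx":0.01,"ty":0,"tz":0,"rx":0,"ry":0,"rz":0,"gripper":0.015}
  ]
}}

```text
time_s: 4.03
tool_pos: [0.5199, 0.1486, 0.0823]
eef_rot: [0.172, 0.985, 0.004, 0.008]
ft_force: [1.9, -0.6, -1.1]
grip_width: 0.0261
```

```bash
python3 d.py 0.5 0.152 0.083 160
```

```text
4.03 [0.5199 0.1486 0.0823] [0.172 0.985 0.004 0.008] F [ 1.9 -0.6 -1.1] w 0.0261 q [-0.47  0.58  0.14  1.95 -0.13  0.6   0.98]
shift [ 0.0198 -0.0035 -0.001 ] turn [0.65 0.77 0.25]
```

>>> {"fn": "step_arm", "kwargs": {
  "rows": [
    {"tx":0.008,"ty":0,"tz":0,"rx":0,"ry":0,"rz":0,"gripper":0.015},
    {"tx":0.006,"ty":0,"tz":0,"rx":0,"ry":0,"rz":0,"gripper":0.015},
    {"tx":0.006,"ty":0,"tz":0,"rx":0,"ry":0,"rz":0,"gripper":0.015},
    {"tx":0.006,"ty":0,"tz":0,"rx":0,"ry":0,"rz":0,"gripper":0.015},
    {"tx":0.006,"ty":0,"tz":0,"rx":0,"ry":0,"rz":0,"gripper":0.015}
  ]
}}

```text
time_s: 4.65
tool_pos: [0.5063, 0.1535, 0.0826]
eef_rot: [0.175, 0.984, 0.006, 0.026]
ft_force: [21.0, -5.2, -19.5]
grip_width: 0.0259
```

```bash
python3 d.py 0.5 0.152 0.083 160
```

```text
4.65 [0.5063 0.1535 0.0826] [0.175 0.984 0.006 0.026] F [ 21.   -5.2 -19.5] w 0.0259 q [-0.51  0.55  0.16  2.01 -0.12  0.54  0.94]
shift [ 0.0054 -0.0036 -0.0007] turn [ 1.19  2.8  -0.18]
```

The force rose to 21 N after about 55 mm of travel, so the grip is probably at the stop. I'll check with a picture.

```bash
python3 - <<'E'
from h import *
c=shot('wrist'); a=c['image'][60:260,220:420]
b=shot('scene')['image'][170:240,300:440]
cv2.imwrite('pics/w2.png',np.hstack([cv2.resize(a,(400,400)),cv2.resize(b,(400,400),interpolation=2)[:, :]]))
E
```

```text
(no output)
```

View pics/w2.png

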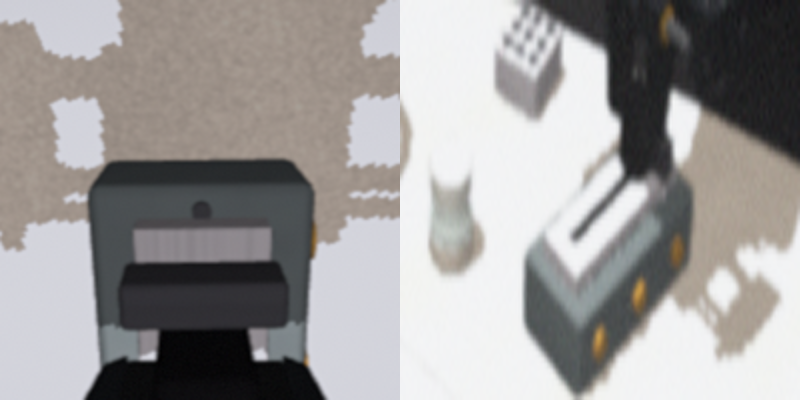

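The grip touches the bracket face. I'll relax, release and rise, then go above the handle.

>>> {"fn": "step_arm", "kwargs": {
  "rows": [
    {"tx":0,"ty":0,"tz":0,"rx":0,"ry":0,"rz":0,"gripper":0.015},
    {"tx":0,"ty":0,"tz":0,"rx":0,"ry":0,"rz":0,"gripper":0.06},
    {"tx":0,"ty":0,"tz":0,"rx":0,"ry":0,"rz":0,"gripper":0.06},
    {"tx":0,"ty":0,"tz":-0.04,"rx":0,"ry":0,"rz":0,"gripper":0.07},
    {"tx":0,"ty":0,"tz":-0.04,"rx":0,"ry":0,"rz":0,"gripper":0.07},
    {"tx":0,"ty":0,"tz":-0.04,"rx":1,"ry":2.5,"rz":0,"gripper":0.07},
    {"tx":0,"ty":0,"tz":0,"rx":0,"ry":0,"rz":0,"gripper":0.07}
  ]
}}

```text
time_s: 5.62
tool_pos: [0.4956, 0.1539, 0.2047]
eef_rot: [0.175, 0.985, 0.0, -0.002]
ft_force: [0.5, 0.2, -0.1]
grip_width: 0.0695
```

```bash
python3 d.py 0.518 -0.166 0.19 160
```

```text
5.62 [0.4956 0.1539 0.2047] [ 0.175  0.985  0.    -0.002] F [ 0.5  0.2 -0.1] w 0.0695 q [-0.54  0.36  0.19  1.92 -0.09  0.87  0.92]
shift [-0.1311 -0.2927  0.0144] turn [-0.02 -0.18 -0.11]
```

>>> {"fn": "step_arm", "kwargs": {
  "rows": [
    {"tx":-0.022,"ty":-0.05,"tz":0,"rx":0,"ry":0,"rz":0,"gripper":0.07},
    {"tx":-0.022,"ty":-0.05,"tz":0,"rx":0,"ry":0,"rz":0,"gripper":0.07},
    {"tx":-0.022,"ty":-0.05,"tz":0,"rx":0,"ry":0,"rz":0,"gripper":0.07},
    {"tx":-0.022,"ty":-0.05,"tz":0,"rx":0,"ry":0,"rz":0,"gripper":0.07},
    {"tx":-0.022,"ty":-0.05,"tz":0,"rx":0,"ry":0,"rz":0,"gripper":0.07},
    {"tx":-0.022,"ty":-0.045,"tz":0,"rx":0,"ry":0,"rz":0,"gripper":0.07},
    {"tx":0,"ty":0,"tz":0,"rx":0,"ry":0,"rz":0,"gripper":0.07}
  ]
}}

```text
time_s: 6.5
tool_pos: [0.5131, -0.1742, 0.197]
eef_rot: [0.171, 0.985, 0.0, -0.007]
ft_force: [-0.7, 1.1, -0.2]
grip_width: 0.07
```

```bash
python3 d.py 0.518 -0.166 0.19 160; python3 - <<'E'
from h import *
import pickle
c=shot('wrist','w3.png');pickle.dump(c,open('w3.pkl','wb'))
print(proj(c,[[.518,-.166,.129],[.561,-.139,.078]]))
t=shot('top'); cv2.imwrite('pics/t2.png',cv2.resize(t['image'][185:265,255:415],None,fx=5,fy=5,interpolation=2))
E
```

```text
6.5 [ 0.5131 -0.1742  0.197 ] [ 0.171  0.985  0.    -0.007] F [-0.7  1.1 -0.2] w 0.07 q [ 0.01  0.42  0.3   1.87 -0.16  0.89  1.61]
shift [-0.0019  0.0094  0.007 ] turn [-0.11 -0.75  0.25]
[[334.64436002 213.74455253]
 [374.64321872 225.73639438]]
```

View pics/w3.png

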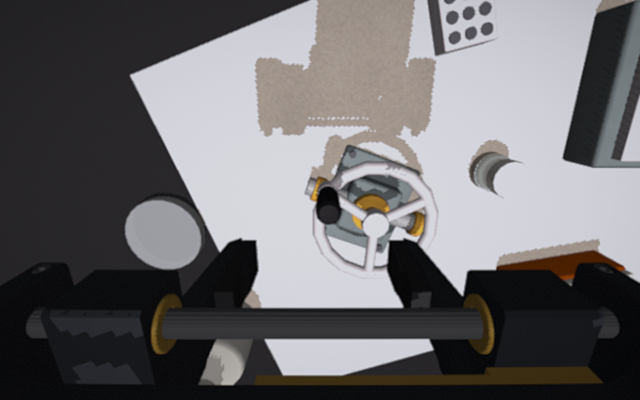

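```bash
python3 - <<'E'
from h import *
import pickle
c=pickle.load(open('w3.pkl','rb'))
h=ray(c,(328,211),.129);o=ray(c,(375,224),.078);a=ray(c,(313,187),.03);b=ray(c,(420,223),.03)
print(h,o,a,b,(a+b)/2)
d=h-o;print(np.hypot(*d[:2]),np.degrees(np.arctan2(d[1],d[0])),'port',np.degrees(np.arctan2(*(a-b)[1::-1])),np.linalg.norm(a-b))
E
python3 d.py 0.516 -0.168 0.092 160
```

```text
[ 0.51424404 -0.16997251  0.129     ] [ 0.55942056 -0.13817387  0.078     ] [ 0.51805175 -0.18661737  0.03      ] [ 0.59697359 -0.08924879  0.03      ] [ 0.55751267 -0.13793308  0.03      ]
0.05524555790854632 -144.85923093130765 port -129.0264013552765 0.12533673844852347
6.6 [ 0.5136 -0.1695  0.1969] [ 0.169  0.986  0.002 -0.007] F [-1.   0.2 -0.2] w 0.0702 q [ 0.    0.42  0.3   1.87 -0.16  0.89  1.61]
shift [-0.0033  0.0022  0.1048] turn [ 0.03 -0.83  0.58]
```

The handle top is at (328,211) and the hub at (375,224) in the wrist view. That gives a radius of 55.2 mm, which matches. The port axis puts the valve at about 4.4 rad. I'll descend and grasp.

>>> {"fn": "step_arm", "kwargs": {
  "rows": [
    {"tx":-0.002,"ty":0,"tz":0.04,"rx":0,"ry":-0.8,"rz":0,"gripper":0.07},
    {"tx":0,"ty":0,"tz":0.04,"rx":0,"ry":0,"rz":0,"gripper":0.07},
    {"tx":0,"ty":0,"tz":0.025,"rx":0,"ry":0,"rz":0,"gripper":0.07},
    {"tx":0,"ty":0,"tz":0,"rx":0,"ry":0,"rz":0,"gripper":0.035},
    {"tx":0,"ty":0,"tz":0,"rx":0,"ry":0,"rz":0,"gripper":0.035}
  ],
  "grip_force": 40
}}

```text
time_s: 7.22
tool_pos: [0.5153, -0.1592, 0.0885]
eef_rot: [0.162, 0.987, 0.003, -0.001]
ft_force: [0.4, 0.2, 0.2]
grip_width: 0.0519
```

```bash
python3 d.py 0.515 -0.170 0.092 160
```

```text
7.22 [ 0.5153 -0.1592  0.0885] [ 0.162  0.987  0.003 -0.001] F [0.4 0.2 0.2] w 0.0519 q [ 0.04  0.58  0.24  1.94 -0.23  0.65  1.66]
shift [-0.0031 -0.0103 -0.0035] turn [ 0.31 -0.16  1.3 ]
```

>>> {"fn": "step_arm", "kwargs": {
  "rows": [
    {"tx":-0.003,"ty":-0.01,"tz":0,"rx":0,"ry":0,"rz":1.3,"gripper":0.04},
    {"tx":0,"ty":0,"tz":0,"rx":0,"ry":0,"rz":0,"gripper":0.03},
    {"tx":0,"ty":0,"tz":0,"rx":0,"ry":0,"rz":0,"gripper":0.01},
    {"tx":0,"ty":0,"tz":0,"rx":0,"ry":0,"rz":0,"gripper":0.01},
    {"tx":0,"ty":0,"tz":0,"rx":0,"ry":0,"rz":0,"gripper":0.01}
  ],
  "grip_force": 40
}}

```text
time_s: 7.85
tool_pos: [0.5167, -0.1706, 0.0912]
eef_rot: [0.174, 0.985, 0.003, 0.001]
ft_force: [0.4, -1.0, -2.2]
grip_width: 0.0189
```

```bash
python3 d.py 0.515 -0.170 0.09 160
```

```text
7.85 [ 0.5167 -0.1706  0.0912] [0.174 0.985 0.003 0.001] F [ 0.4 -1.  -2.2] w 0.0189 q [ 0.05  0.58  0.25  1.93 -0.23  0.65  1.66]
shift [ 0.0018 -0.      0.0011] turn [ 0.35  0.11 -0.08]
```

```bash
cat > arc.py <<'E'
from h import *
import sys
H=np.array([.56,-.1385])
def arc(step,n,H=H,rad=.055,g=1.08):
    s=st();R=Ro.from_quat(s['eef_rot']).as_matrix();p=s['tool_pos'][:2]
    v=p-H;a=np.arctan2(v[1],v[0]);print('ang',np.degrees(a).round(1),'r',np.hypot(*v).round(4),'turn back',np.round(Ro.from_matrix(R.T@np.column_stack([[np.cos(t:=np.radians(160)),np.sin(t),0],[np.sin(t),-np.cos(t),0],[0,0,-1]])).as_rotvec(degrees=True),1),'z',s['tool_pos'][2].round(4))
    for i in range(n):
        b=a+np.radians(step); q=H+rad*np.array([np.cos(b),np.sin(b)])
        d=R.T@np.append((q-p)*g,0); print(i,np.round(d[:2]*1000,1)); p=q;a=b
if __name__=='__main__': arc(float(sys.argv[1]),int(sys.argv[2]))
E
python3 arc.py -12 8
```

```text
7.85 [ 0.5167 -0.1706  0.0912] [0.174 0.985 0.003 0.001] F [ 0.4 -1.  -2.2] w 0.0189 q [ 0.05  0.58  0.25  1.93 -0.23  0.65  1.66]
ang -143.5 r 0.0539 turn back [ 0.4  0.1 -0.1] z 0.0912
0 [10.2  6.9]
1 [7.8 9.7]
2 [ 5.6 11.1]
3 [ 3.1 12. ]
4 [ 0.6 12.4]
5 [-2.  12.3]
6 [-4.5 11.6]
7 [-6.8 10.4]
```

>>> {"fn": "step_arm", "kwargs": {
  "rows": [
    {"tx":0.01,"ty":0.007,"tz":0,"rx":0,"ry":0,"rz":0,"gripper":0.01},
    {"tx":0.008,"ty":0.01,"tz":0,"rx":0,"ry":0,"rz":0,"gripper":0.01},
    {"tx":0.0055,"ty":0.011,"tz":0,"rx":0,"ry":0,"rz":0,"gripper":0.01},
    {"tx":0.003,"ty":0.012,"tz":0,"rx":0,"ry":0,"rz":0,"gripper":0.01},
    {"tx":0.0005,"ty":0.0125,"tz":0,"rx":0,"ry":0,"rz":0,"gripper":0.01},
    {"tx":-0.002,"ty":0.0125,"tz":0,"rx":0,"ry":0,"rz":0,"gripper":0.01}
  ]
}}

```text
time_s: 8.6
tool_pos: [0.5204, -0.1008, 0.0913]
eef_rot: [0.175, 0.985, -0.0, 0.009]
ft_force: [8.0, -10.4, -14.8]
grip_width: 0.0189
```

```bash
python3 arc.py -12 14
```

```text
8.6 [ 0.5204 -0.1008  0.0913] [ 0.175  0.985 -0.     0.009] F [  8.  -10.4 -14.8] w 0.0189 q [-0.09  0.55  0.25  1.98 -0.23  0.61  1.53]
ang 136.4 r 0.0547 turn back [ 0.2  1.  -0.1] z 0.0913
0 [-5.8 10.9]
1 [-8.2  9.3]
2 [-10.    7.4]
3 [-11.3   5.2]
4 [-12.1   2.7]
5 [-12.4   0.1]
6 [-12.2  -2.5]
7 [-11.4  -4.9]
8 [-10.1  -7.2]
9 [-8.4 -9.2]
10 [ -6.3 -10.7]
11 [ -3.9 -11.8]
12 [ -1.4 -12.3]
13 [  1.2 -12.4]
```

>>> {"fn": "step_arm", "kwargs": {
  "rows": [
    {"tx":-0.006,"ty":0.011,"tz":0,"rx":0,"ry":1,"rz":0,"gripper":0.01},
    {"tx":-0.008,"ty":0.0095,"tz":0,"rx":0,"ry":0,"rz":0,"gripper":0.01},
    {"tx":-0.01,"ty":0.0075,"tz":0,"rx":0,"ry":0,"rz":0,"gripper":0.01},
    {"tx":-0.0115,"ty":0.005,"tz":0,"rx":0,"ry":0,"rz":0,"gripper":0.01},
    {"tx":-0.012,"ty":0.0025,"tz":0,"rx":0,"ry":0,"rz":0,"gripper":0.01},
    {"tx":-0.0125,"ty":0,"tz":0,"rx":0,"ry":0,"rz":0,"gripper":0.01},
    {"tx":-0.012,"ty":-0.0025,"tz":0,"rx":0,"ry":0,"rz":0,"gripper":0.01}
  ]
}}

```text
time_s: 9.48
tool_pos: [0.5971, -0.0964, 0.091]
eef_rot: [0.175, 0.984, -0.001, -0.005]
ft_force: [-7.5, -4.3, 7.7]
grip_width: 0.019
```

```bash
python3 arc.py -12 10
```

```text
9.47 [ 0.5971 -0.0964  0.091 ] [ 0.175  0.984 -0.001 -0.005] F [-7.5 -4.3  7.7] w 0.019 q [-0.1   0.67  0.26  1.76 -0.23  0.75  1.49]
ang 48.6 r 0.0561 turn back [-0.3 -0.5 -0.2] z 0.091
0 [-10.6  -6.8]
1 [-9.6 -7.8]
2 [-7.8 -9.7]
3 [ -5.6 -11.1]
4 [ -3.2 -12. ]
5 [ -0.6 -12.4]
6 [  2.  -12.3]
7 [  4.5 -11.6]
8 [  6.8 -10.4]
9 [ 8.8 -8.8]
```

>>> {"fn": "step_arm", "kwargs": {
  "rows": [
    {"tx":-0.0105,"ty":-0.007,"tz":0,"rx":0,"ry":0,"rz":0,"gripper":0.01},
    {"tx":-0.0095,"ty":-0.008,"tz":0,"rx":0,"ry":0,"rz":0,"gripper":0.01},
    {"tx":-0.008,"ty":-0.0095,"tz":0,"rx":0,"ry":0,"rz":0,"gripper":0.01},
    {"tx":-0.0055,"ty":-0.011,"tz":0,"rx":0,"ry":0,"rz":0,"gripper":0.01},
    {"tx":-0.003,"ty":-0.012,"tz":0,"rx":0,"ry":0,"rz":0,"gripper":0.01},
    {"tx":-0.0005,"ty":-0.0125,"tz":0,"rx":0,"ry":0,"rz":0,"gripper":0.01}
  ]
}}

```text
time_s: 10.22
tool_pos: [0.6115, -0.1602, 0.091]
eef_rot: [0.173, 0.985, 0.004, -0.01]
ft_force: [-3.5, 5.2, 5.8]
grip_width: 0.0185
```

```bash
python3 arc.py -8 6
```

```text
10.22 [ 0.6115 -0.1602  0.091 ] [ 0.173  0.985  0.004 -0.01 ] F [-3.5  5.2  5.8] w 0.0185 q [ 0.02  0.71  0.25  1.68 -0.24  0.81  1.6 ]
ang -22.9 r 0.0559 turn back [ 0.3 -1.2  0.1] z 0.091
0 [ 1.9 -8.2]
1 [ 2.1 -8. ]
2 [ 3.2 -7.6]
3 [ 4.3 -7.1]
4 [ 5.2 -6.4]
5 [ 6.1 -5.7]
```

>>> {"fn": "step_arm", "kwargs": {
  "rows": [
    {"tx":0.002,"ty":-0.008,"tz":0,"rx":0,"ry":-1,"rz":0,"gripper":0.01},
    {"tx":0.002,"ty":-0.008,"tz":0,"rx":0,"ry":0,"rz":0,"gripper":0.01},
    {"tx":0.003,"ty":-0.0075,"tz":0,"rx":0,"ry":0,"rz":0,"gripper":0.01},
    {"tx":0.004,"ty":-0.007,"tz":0,"rx":0,"ry":0,"rz":0,"gripper":0.01}
  ]
}}

```text
time_s: 10.72
tool_pos: [0.6028, -0.1738, 0.0914]
eef_rot: [0.169, 0.986, 0.011, 0.008]
ft_force: [20.0, 11.7, -15.1]
grip_width: 0.0185
```

```bash
python3 arc.py -8 3
```

```text
10.72 [ 0.6028 -0.1738  0.0914] [0.169 0.986 0.011 0.008] F [ 20.   11.7 -15.1] w 0.0185 q [ 0.06  0.68  0.23  1.72 -0.25  0.75  1.65]
ang -39.5 r 0.0554 turn back [1.4 0.7 0.6] z 0.0914
0 [ 3.8 -7.4]
1 [ 4.4 -7. ]
2 [ 5.3 -6.3]
```

Resistance is 22 N at −39.5°, which is the predicted closed heading. I'll push once more to confirm the stop.

>>> {"fn": "step_arm", "kwargs": {
  "rows": [
    {"tx":0.005,"ty":-0.008,"tz":0,"rx":0,"ry":0,"rz":0,"gripper":0.01},
    {"tx":0.005,"ty":-0.008,"tz":0,"rx":0,"ry":0,"rz":0,"gripper":0.01}
  ]
}}

```text
time_s: 10.98
tool_pos: [0.6029, -0.1738, 0.0914]
eef_rot: [0.163, 0.986, 0.017, 0.02]
ft_force: [20.8, 11.3, -14.2]
grip_width: 0.0189
```

```bash
python3 arc.py 12 20
```

```text
10.97 [ 0.6029 -0.1738  0.0914] [0.163 0.986 0.017 0.02 ] F [ 20.8  11.3 -14.2] w 0.0189 q [ 0.07  0.67  0.22  1.74 -0.26  0.72  1.68]
ang -39.5 r 0.0555 turn back [2.3 2.  1.3] z 0.0914
0 [-2.6 12.2]
1 [-0.6 12.4]
2 [ 2.  12.2]
3 [ 4.5 11.6]
4 [ 6.8 10.4]
5 [8.8 8.7]
6 [10.4  6.7]
7 [11.6  4.4]
8 [12.3  1.9]
9 [12.4 -0.7]
10 [12.  -3.3]
11 [11.  -5.7]
12 [ 9.6 -7.8]
13 [ 7.8 -9.7]
14 [  5.6 -11.1]
15 [  3.2 -12. ]
16 [  0.6 -12.4]
17 [ -2.  -12.2]
18 [ -4.5 -11.6]
19 [ -6.8 -10.4]
```

The valve is firmly at its stop. Now I open it two full turns anticlockwise.

>>> {"fn": "step_arm", "kwargs": {
  "rows": [
    {"tx":0,"ty":0,"tz":0,"rx":1.2,"ry":1,"rz":1,"gripper":0.01},
    {"tx":-0.0025,"ty":0.012,"tz":0,"rx":1,"ry":1,"rz":0,"gripper":0.01},
    {"tx":-0.0005,"ty":0.0125,"tz":0,"rx":0,"ry":0,"rz":0,"gripper":0.01},
    {"tx":0.002,"ty":0.012,"tz":0,"rx":0,"ry":0,"rz":0,"gripper":0.01},
    {"tx":0.0045,"ty":0.0115,"tz":0,"rx":0,"ry":0,"rz":0,"gripper":0.01},
    {"tx":0.007,"ty":0.0105,"tz":0,"rx":0,"ry":0,"rz":0,"gripper":0.01},
    {"tx":0.009,"ty":0.0085,"tz":0,"rx":0,"ry":0,"rz":0,"gripper":0.01}
  ],
  "grip_force": 50
}}

```text
time_s: 11.85
tool_pos: [0.606, -0.1062, 0.091]
eef_rot: [0.173, 0.985, -0.003, -0.001]
ft_force: [-2.8, -7.8, 1.8]
grip_width: 0.0185
```

```bash
python3 arc.py 12 18
```

```text
11.85 [ 0.606  -0.1062  0.091 ] [ 0.173  0.985 -0.003 -0.001] F [-2.8 -7.8  1.8] w 0.0185 q [-0.09  0.68  0.26  1.74 -0.23  0.75  1.51]
ang 35.1 r 0.0562 turn back [-0.4 -0.1  0.1] z 0.091
0 [11.6  4.9]
1 [11.9  3.6]
2 [12.4  1.1]
3 [12.3 -1.5]
4 [11.7 -4. ]
5 [10.6 -6.4]
6 [ 9.1 -8.5]
7 [  7.1 -10.2]
8 [  4.8 -11.4]
9 [  2.4 -12.2]
10 [ -0.2 -12.4]
11 [ -2.8 -12.1]
12 [ -5.3 -11.3]
13 [-7.5 -9.9]
14 [-9.4 -8.1]
15 [-10.9  -6. ]
16 [-11.9  -3.6]
17 [-12.4  -1.1]
```

>>> {"fn": "step_arm", "kwargs": {
  "rows": [
    {"tx":0.0115,"ty":0.005,"tz":0,"rx":0,"ry":0,"rz":0,"gripper":0.01},
    {"tx":0.012,"ty":0.0035,"tz":0,"rx":0,"ry":0,"rz":0,"gripper":0.01},
    {"tx":0.0125,"ty":0.001,"tz":0,"rx":0,"ry":0,"rz":0,"gripper":0.01},
    {"tx":0.0125,"ty":-0.0015,"tz":0,"rx":0,"ry":0,"rz":0,"gripper":0.01},
    {"tx":0.0115,"ty":-0.004,"tz":0,"rx":0,"ry":0,"rz":0,"gripper":0.01},
    {"tx":0.0105,"ty":-0.0065,"tz":0,"rx":0,"ry":0,"rz":0,"gripper":0.01},
    {"tx":0.009,"ty":-0.0085,"tz":0,"rx":0,"ry":0,"rz":0,"gripper":0.01},
    {"tx":0.007,"ty":-0.01,"tz":0,"rx":0,"ry":0,"rz":0,"gripper":0.01},
    {"tx":0.005,"ty":-0.0115,"tz":0,"rx":0,"ry":0,"rz":0,"gripper":0.01},
    {"tx":0.0025,"ty":-0.012,"tz":0,"rx":0,"ry":0,"rz":0,"gripper":0.01}
  ]
}}

```text
time_s: 13.1
tool_pos: [0.5109, -0.1158, 0.0913]
eef_rot: [0.172, 0.985, -0.005, 0.017]
ft_force: [9.2, 0.6, -12.0]
grip_width: 0.0187
```

```bash
python3 arc.py 12 12
```

```text
13.1 [ 0.5109 -0.1158  0.0913] [ 0.172  0.985 -0.005  0.017] F [  9.2   0.6 -12. ] w 0.0187 q [-0.07  0.54  0.26  2.01 -0.22  0.58  1.55]
ang 155.2 r 0.0541 turn back [-0.2  2.   0.1] z 0.0913
0 [  0.8 -12.3]
1 [ -2.8 -12.1]
2 [ -5.3 -11.2]
3 [-7.5 -9.9]
4 [-9.4 -8.1]
5 [-10.9  -6. ]
6 [-11.9  -3.6]
7 [-12.4  -1.1]
8 [-12.3   1.5]
9 [-11.7   4.1]
10 [-10.6   6.4]
11 [-9.1  8.5]
```

>>> {"fn": "step_arm", "kwargs": {
  "rows": [
    {"tx":0,"ty":-0.0125,"tz":0,"rx":0,"ry":2,"rz":0,"gripper":0.01},
    {"tx":-0.003,"ty":-0.012,"tz":0,"rx":0,"ry":0,"rz":0,"gripper":0.01},
    {"tx":-0.0055,"ty":-0.011,"tz":0,"rx":0,"ry":0,"rz":0,"gripper":0.01},
    {"tx":-0.0075,"ty":-0.01,"tz":0,"rx":0,"ry":0,"rz":0,"gripper":0.01},
    {"tx":-0.0095,"ty":-0.008,"tz":0,"rx":0,"ry":0,"rz":0,"gripper":0.01},
    {"tx":-0.011,"ty":-0.006,"tz":0,"rx":0,"ry":0,"rz":0,"gripper":0.01},
    {"tx":-0.012,"ty":-0.0035,"tz":0,"rx":0,"ry":0,"rz":0,"gripper":0.01},
    {"tx":-0.0125,"ty":-0.001,"tz":0,"rx":0,"ry":0,"rz":0,"gripper":0.01},
    {"tx":-0.0125,"ty":0.0015,"tz":0,"rx":0,"ry":0,"rz":0,"gripper":0.01},
    {"tx":-0.0115,"ty":0.004,"tz":0,"rx":0,"ry":0,"rz":0,"gripper":0.01}
  ]
}}

```text
time_s: 14.35
tool_pos: [0.5559, -0.1928, 0.0911]
eef_rot: [0.171, 0.985, 0.004, -0.014]
ft_force: [-5.0, -3.0, 5.8]
grip_width: 0.0189
```

```bash
python3 arc.py 12 14
```

```text
14.35 [ 0.5559 -0.1928  0.0911] [ 0.171  0.985  0.004 -0.014] F [-5.  -3.   5.8] w 0.0189 q [ 0.08  0.65  0.25  1.79 -0.23  0.75  1.68]
ang -94.3 r 0.0545 turn back [ 0.1 -1.6  0.3] z 0.0911
0 [-11.7   4. ]
1 [-10.4   6.8]
2 [-8.7  8.8]
3 [-6.7 10.5]
4 [-4.4 11.6]
5 [-1.9 12.3]
6 [ 0.7 12.4]
7 [ 3.3 12. ]
8 [ 5.7 11. ]
9 [7.9 9.6]
10 [9.7 7.7]
11 [11.1  5.6]
12 [12.   3.1]
13 [12.4  0.6]
```

>>> {"fn": "step_arm", "kwargs": {
  "rows": [
    {"tx":-0.0115,"ty":0.004,"tz":0,"rx":0,"ry":-1.5,"rz":0,"gripper":0.01},
    {"tx":-0.0105,"ty":0.007,"tz":0,"rx":0,"ry":0,"rz":0,"gripper":0.01},
    {"tx":-0.0085,"ty":0.009,"tz":0,"rx":0,"ry":0,"rz":0,"gripper":0.01},
    {"tx":-0.0065,"ty":0.0105,"tz":0,"rx":0,"ry":0,"rz":0,"gripper":0.01},
    {"tx":-0.0045,"ty":0.0115,"tz":0,"rx":0,"ry":0,"rz":0,"gripper":0.01},
    {"tx":-0.002,"ty":0.0125,"tz":0,"rx":0,"ry":0,"rz":0,"gripper":0.01},
    {"tx":0.0005,"ty":0.0125,"tz":0,"rx":0,"ry":0,"rz":0,"gripper":0.01},
    {"tx":0.0035,"ty":0.012,"tz":0,"rx":0,"ry":0,"rz":0,"gripper":0.01},
    {"tx":0.0055,"ty":0.011,"tz":0,"rx":0,"ry":0,"rz":0,"gripper":0.01},
    {"tx":0.008,"ty":0.0095,"tz":0,"rx":0,"ry":0,"rz":0,"gripper":0.01}
  ]
}}

```text
time_s: 15.6
tool_pos: [0.6151, -0.1285, 0.0913]
eef_rot: [0.18, 0.984, -0.011, 0.01]
ft_force: [11.6, -3.9, -11.2]
grip_width: 0.0185
```

```bash
python3 arc.py 12 12
```

```text
15.6 [ 0.6151 -0.1285  0.0913] [ 0.18   0.984 -0.011  0.01 ] F [ 11.6  -3.9 -11.2] w 0.0185 q [-0.07  0.69  0.27  1.73 -0.22  0.74  1.51]
ang 10.3 r 0.056 turn back [-1.   1.3 -0.7] z 0.0913
0 [8.3 9.4]
1 [9.4 8.1]
2 [10.9  6. ]
3 [11.9  3.6]
4 [12.4  1.1]
5 [12.3 -1.5]
6 [11.7 -4. ]
7 [10.6 -6.4]
8 [ 9.1 -8.5]
9 [  7.1 -10.2]
10 [  4.9 -11.4]
11 [  2.4 -12.2]
```

>>> {"fn": "step_arm", "kwargs": {
  "rows": [
    {"tx":0.0085,"ty":0.0095,"tz":0,"rx":-1,"ry":1.5,"rz":-0.7,"gripper":0.01},
    {"tx":0.0095,"ty":0.008,"tz":0,"rx":0,"ry":0,"rz":0,"gripper":0.01},
    {"tx":0.011,"ty":0.006,"tz":0,"rx":0,"ry":0,"rz":0,"gripper":0.01},
    {"tx":0.012,"ty":0.0035,"tz":0,"rx":0,"ry":0,"rz":0,"gripper":0.01},
    {"tx":0.0125,"ty":0.001,"tz":0,"rx":0,"ry":0,"rz":0,"gripper":0.01},
    {"tx":0.0125,"ty":-0.0015,"tz":0,"rx":0,"ry":0,"rz":0,"gripper":0.01},
    {"tx":0.0115,"ty":-0.004,"tz":0,"rx":0,"ry":0,"rz":0,"gripper":0.01},
    {"tx":0.0105,"ty":-0.0065,"tz":0,"rx":0,"ry":0,"rz":0,"gripper":0.01},
    {"tx":0.009,"ty":-0.0085,"tz":0,"rx":0,"ry":0,"rz":0,"gripper":0.01}
  ]
}}

```text
time_s: 16.73
tool_pos: [0.5384, -0.0882, 0.0912]
eef_rot: [0.172, 0.985, -0.0, 0.018]
ft_force: [6.4, 1.4, -6.5]
grip_width: 0.0187
```

```bash
python3 arc.py 12 12
```

```text
16.73 [ 0.5384 -0.0882  0.0912] [ 0.172  0.985 -0.     0.018] F [ 6.4  1.4 -6.5] w 0.0187 q [-0.12  0.57  0.25  1.96 -0.23  0.61  1.51]
ang 113.3 r 0.0548 turn back [0.3 2.  0.1] z 0.0912
0 [ 8.3 -9.2]
1 [  6.  -10.9]
2 [  3.6 -11.9]
3 [  1.1 -12.4]
4 [ -1.5 -12.3]
5 [ -4.1 -11.7]
6 [ -6.4 -10.6]
7 [-8.5 -9.1]
8 [-10.2  -7.1]
9 [-11.4  -4.8]
10 [-12.2  -2.3]
11 [-12.4   0.2]
```

Opened 513° so far.

>>> {"fn": "step_arm", "kwargs": {
  "rows": [
    {"tx":0.0085,"ty":-0.009,"tz":0,"rx":0,"ry":2,"rz":0,"gripper":0.01},
    {"tx":0.006,"ty":-0.011,"tz":0,"rx":0,"ry":0,"rz":0,"gripper":0.01},
    {"tx":0.0035,"ty":-0.012,"tz":0,"rx":0,"ry":0,"rz":0,"gripper":0.01},
    {"tx":0.001,"ty":-0.0125,"tz":0,"rx":0,"ry":0,"rz":0,"gripper":0.01},
    {"tx":-0.0015,"ty":-0.0125,"tz":0,"rx":0,"ry":0,"rz":0,"gripper":0.01},
    {"tx":-0.004,"ty":-0.0115,"tz":0,"rx":0,"ry":0,"rz":0,"gripper":0.01},
    {"tx":-0.0065,"ty":-0.0105,"tz":0,"rx":0,"ry":0,"rz":0,"gripper":0.01},
    {"tx":-0.0085,"ty":-0.009,"tz":0,"rx":0,"ry":0,"rz":0,"gripper":0.01},
    {"tx":-0.01,"ty":-0.007,"tz":0,"rx":0,"ry":0,"rz":0,"gripper":0.01}
  ]
}}

```text
time_s: 17.85
tool_pos: [0.5127, -0.164, 0.0909]
eef_rot: [0.164, 0.986, 0.014, -0.003]
ft_force: [-9.3, 3.3, 13.0]
grip_width: 0.0183
```

```bash
python3 arc.py 12 12
```

```text
17.85 [ 0.5127 -0.164   0.0909] [ 0.164  0.986  0.014 -0.003] F [-9.3  3.3 13. ] w 0.0183 q [ 0.07  0.58  0.23  1.94 -0.24  0.66  1.69]
ang -151.7 r 0.0538 turn back [ 1.5 -0.6  1.1] z 0.0909
0 [-9.  -8.4]
1 [-11.3  -5.2]
2 [-12.1  -2.7]
3 [-12.4  -0.2]
4 [-12.2   2.4]
5 [-11.4   4.9]
6 [-10.1   7.2]
7 [-8.4  9.1]
8 [-6.4 10.7]
9 [-4.  11.8]
10 [-1.5 12.3]
11 [ 1.1 12.4]
```

>>> {"fn": "step_arm", "kwargs": {
  "rows": [
    {"tx":-0.009,"ty":-0.0085,"tz":0,"rx":1.5,"ry":-0.6,"rz":1,"gripper":0.01},
    {"tx":-0.0115,"ty":-0.005,"tz":0,"rx":0,"ry":0,"rz":0,"gripper":0.01},
    {"tx":-0.012,"ty":-0.0025,"tz":0,"rx":0,"ry":0,"rz":0,"gripper":0.01},
    {"tx":-0.0125,"ty":0,"tz":0,"rx":0,"ry":0,"rz":0,"gripper":0.01},
    {"tx":-0.012,"ty":0.0025,"tz":0,"rx":0,"ry":0,"rz":0,"gripper":0.01},
    {"tx":-0.0115,"ty":0.005,"tz":0,"rx":0,"ry":0,"rz":0,"gripper":0.01},
    {"tx":-0.01,"ty":0.007,"tz":0,"rx":0,"ry":0,"rz":0,"gripper":0.01}
  ]
}}

```text
time_s: 18.73
tool_pos: [0.5704, -0.1922, 0.0911]
eef_rot: [0.176, 0.984, 0.001, -0.013]
ft_force: [-7.0, -3.9, 6.0]
grip_width: 0.0187
```

```bash
python3 arc.py 8 8
```

```text
18.73 [ 0.5704 -0.1922  0.0911] [ 0.176  0.984  0.001 -0.013] F [-7.  -3.9  6. ] w 0.0187 q [ 0.07  0.67  0.26  1.76 -0.23  0.77  1.66]
ang -79.1 r 0.0547 turn back [-0.2 -1.5 -0.2] z 0.0911
0 [-6.9  4.5]
1 [-6.   5.7]
2 [-5.2  6.5]
3 [-4.2  7.1]
4 [-3.2  7.6]
5 [-2.1  8. ]
6 [-1.   8.2]
7 [0.2 8.3]
```

39.6° remain.

>>> {"fn": "step_arm", "kwargs": {
  "rows": [
    {"tx":-0.007,"ty":0.0045,"tz":0,"rx":0,"ry":-1.5,"rz":0,"gripper":0.01},
    {"tx":-0.006,"ty":0.0055,"tz":0,"rx":0,"ry":0,"rz":0,"gripper":0.01},
    {"tx":-0.005,"ty":0.0065,"tz":0,"rx":0,"ry":0,"rz":0,"gripper":0.01},
    {"tx":-0.0042,"ty":0.007,"tz":0,"rx":0,"ry":0,"rz":0,"gripper":0.01},
    {"tx":0,"ty":0,"tz":0,"rx":0,"ry":0,"rz":0,"gripper":0.01},
    {"tx":0,"ty":0,"tz":0,"rx":0,"ry":0,"rz":0,"gripper":0.01}
  ]
}}

```text
time_s: 19.48
tool_pos: [0.5885, -0.1857, 0.0911]
eef_rot: [0.18, 0.984, -0.006, -0.006]
ft_force: [-0.9, -2.2, -0.4]
grip_width: 0.0186
```

```bash
python3 arc.py 8 2
```

```text
19.48 [ 0.5885 -0.1857  0.0911] [ 0.18   0.984 -0.006 -0.006] F [-0.9 -2.2 -0.4] w 0.0186 q [ 0.04  0.69  0.27  1.73 -0.22  0.77  1.62]
ang -58.9 r 0.0552 turn back [-0.8 -0.6 -0.7] z 0.0911
0 [-4.5  7. ]
1 [-3.6  7.4]
```

>>> {"fn": "step_arm", "kwargs": {
  "rows": [
    {"tx":-0.005,"ty":0.007,"tz":0,"rx":-0.8,"ry":-0.6,"rz":-0.7,"gripper":0.01},
    {"tx":-0.004,"ty":0.0075,"tz":0,"rx":0,"ry":0,"rz":0,"gripper":0.01},
    {"tx":-0.0025,"ty":0.006,"tz":0,"rx":0,"ry":0,"rz":0,"gripper":0.01},
    {"tx":-0.001,"ty":0.002,"tz":0,"rx":0,"ry":0,"rz":0,"gripper":0.01}
  ]
}}

```text
time_s: 19.98
tool_pos: [0.6016, -0.1753, 0.0911]
eef_rot: [0.176, 0.984, -0.003, -0.004]
ft_force: [-3.8, -2.7, 2.2]
grip_width: 0.0186
```

```bash
python3 arc.py 4 2; python3 - <<'E'
from h import *
for i in range(10): shot('top')
from arc import arc; arc(4,2)
E
```

```text
19.98 [ 0.6016 -0.1753  0.0911] [ 0.176  0.984 -0.003 -0.004] F [-3.8 -2.7  2.2] w 0.0186 q [ 0.03  0.7   0.26  1.7  -0.23  0.78  1.61]
ang -41.5 r 0.0555 turn back [-0.4 -0.4 -0.3] z 0.0911
0 [-0.8  4.1]
1 [-1.1  4. ]
20.48 [ 0.6016 -0.1753  0.0911] [ 0.176  0.984 -0.003 -0.004] F [-4.1 -4.2  2.1] w 0.0185 q [ 0.03  0.7   0.26  1.71 -0.23  0.78  1.61]
ang -41.5 r 0.0556 turn back [-0.4 -0.4 -0.3] z 0.0911
0 [-0.8  4.1]
1 [-1.1  4. ]
```

The wheel is steady at −41.5°, 2° short of the stop reading, and the hold is stable over 0.5 s. I'll take one last look.

```bash
python3 - <<'E'
from h import *
a=shot('top')['image'][130:290,200:420]; b=shot('scene')['image'][120:280,200:420]
cv2.imwrite('pics/f.png',np.hstack([cv2.resize(a,(400,291),interpolation=2),cv2.resize(b,(400,291),interpolation=2)]))
E
```

```text
(no output)
```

View pics/f.png

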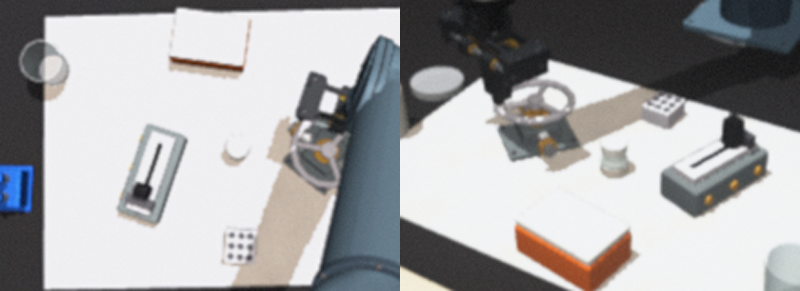

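The selector grip stands against the bracket (top view at about (142,192)), the gripper holds the handle, and the bystanders are in place. I'm handing the job in.

```bash
python3 -c "
from h import *
st(); r.job_done(); st()"
```

```text
20.57 [ 0.6016 -0.1754  0.0911] [ 0.176  0.984 -0.003 -0.004] F [-4.  -3.1  2.1] w 0.0189 q [ 0.03  0.7   0.26  1.71 -0.23  0.78  1.61]
the job is handed in; nothing more can be done
the job is handed in; nothing more can be done
```

The job is handed in at 20.6 s of the 72 s allowed, with the gripper still holding the handle; no verdict is reported.

- **Selector:** I gripped it and slid it about 55 mm until it stopped against the bracket at about 21 N. In the last picture it still stands against the bracket.
- **Closing the valve:** I turned it clockwise to a firm stop, with the handle at −39.5°. A second push of about 24 N did not move it.
- **Two turns open:** I cranked it back 718° by the handle's measured angle, 2° short of two full turns. That is well inside the 15° allowed.
- **Holding:** The wheel did not move over 0.5 s of holding. The fingers are closed on the handle at 18.9 mm opening, with the grip force set to 50 N.
- **Surroundings:** The bystanders visible in the last picture look unmoved. The wash bottle, dish and tube rack were partly or wholly out of that view or hidden by the arm.

While the wheel was being settled, it sagged back about 20° under its spring. I corrected this by commanding a small lead before the final hold. No check failed at the end.

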